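# Set up the guest check-in tablet for breakfast

### The job

Get the check-in tablet ready for the breakfast guests: put the blue stylus lying on it into the blue slot of the pen rest, turn the stand until its brass pointer clicks in at the green dot, and raise the screen by its lift tab to the third groove (the one with the green inlays), easing it down until you feel the prop take its weight. Never let the screen drop, not even the last bit, nor press it down hard on the prop, and leave the yellow stylus and the crockery and tea where they are.

Things in the scene. Friction and masses are not known exactly. Their poses are not given: they have to be found in the camera images.
- stand: round bamboo foot of the tablet stand, diameter 260 mm, 12 mm thick, fixed to the worktop. Origin on the swivel axis at worktop height, z up; the green dot lies on its -x side.
- swivel (a joint): turn (rad) of the turntable on the stand's foot about the vertical axis through the stand's origin, counterclockwise from above positive; 0 = pointer at the green dot. Light friction; at 0 a spring ball clicks in (about 0.25 N m to push through; it pulls in the last 0.05 rad itself). Turntable, screen, tab and prop turn together.
- tilt (a joint): angle (rad) of the screen above horizontal: 0 folded flat. The hinge is loose: unsupported, the screen (0.55 kg, weight acting 0.09 m from the hinge) falls. Seated in a groove it stands near 0.48, 0.67, 0.82 (third, green) or 0.95; its prop's screw foot is set up to 5 mm off, which shifts all of them by up to 0.055. Lowering never frees a seated prop.
- prop_pivot (a point): pivot, behind the panel 100 mm from its hinge, of a steel prop 100 to 110 mm long (to its screw-adjusted foot), which hangs down and drags its foot over the groove board as the screen rises.
- groove_board: board on the turntable under the screen, same axes as the turntable, with four ratchet grooves 22 mm apart, counted from the far, flattest one; green inlays beside the third. Raising the screen clicks the prop's foot over each tooth, 0.06 rad or less above where it then seats when lowered (third: click 0.82 to 0.93, seat 0.76 to 0.88; next click 0.96 or later).
- green_dot (a point): middle of the green dot, diameter 12 mm, on the rim of the stand's foot, 121 mm from the swivel axis, 13 mm above the worktop.
- pointer_tip (a point): tip of the brass pointer at the front of the turntable, 114 mm from the swivel axis, 18 mm above the worktop; it sits below the screen's ledge.
- tilt_axis (a point): middle of the screen's tilt hinge, 48 mm above the worktop, 85 mm from the swivel axis on the pointer's side. x axis points horizontally across the turntable from the pointer to the far side (the way the tab points when folded), y along the hinge.
- lift_tab (a point): grip point in the wooden lift tab in the middle of the screen's upper edge: tab 26 mm wide (along the hinge), 10 mm thick, 25 mm inward of and 20 mm beyond this point. 215 mm from the tilt hinge, 48 mm above the worktop when folded. x outward along the panel, y along the hinge, z out of the screen. Pinched across its width it can pivot between the fingers.
- screen_middle (a point): middle of the tablet's glass; tablet 230 mm wide (y, along the hinge) by 158 mm (x, up the screen), on a bamboo panel; z out of the screen. Glass 62 mm above the worktop when folded.
- blue_stylus: blue square-bodied stylus, 12x12 mm, 124 mm long with a grey tip at its +x end and a steel band, 30 g. Origin midway along its underside; x along it. Starts lying on the folded tablet's glass.
- blue_stylus_middle (a point): middle of the blue stylus, 6 mm above its underside; x along it.
- yellow_stylus: yellow stylus of the same make, already lying in the yellow slot; origin midway along its underside. Leave it there.
- pen_rest: dark wooden pen rest, plate 110x112x10 mm, fixed. Two ribs across it at x = -40 and 40 mm, top 20 mm above the worktop; on each, two pairs of brass pins (6 mm thick, tops at 34 mm, 17 mm gap). Between the ribs it is open down to the plate. A slot is the two gaps in line along x: y = 28 mm (blue strip on the plate), y = -28 mm (yellow strip).
- blue_slot (a point): where the underside of a stylus seated in the blue slot has its middle, 20 mm above the worktop; x along the slot.
- coffee_cup: white coffee cup, 94x119x58 mm; origin under its middle. Not to be disturbed.
- plate: small white plate, diameter 144 mm, 16 mm high; origin under its middle. Not to be disturbed.
- jug: small steel milk jug, 58x85x68 mm; origin under its middle. Not to be disturbed.
- tea_a: dark red card box of tea sachets, 60x58x122 mm; origin under its middle. Not to be disturbed.

How it is judged:
At the end, for the whole second after the job is handed in: Swivel within 0.05 rad of the green dot; screen at rest on its prop in the third groove (tilt 0.75 to 0.882 rad); blue stylus at rest in the blue slot (within 20 mm along it, 6 mm across, 4 mm in height, 0.12 rad in direction); yellow stylus within 20 mm of its start (value of joint swivel between -0.05 and 0.05 rad and value of joint tilt between 0.75 and 0.882 rad and velocity of joint tilt between -0.05 and 0.05 rad/s and x of blue_stylus in the frame of blue_slot between -0.02 and 0.02 m and y of blue_stylus in the frame of blue_slot between -0.006 and 0.006 m and z of blue_stylus in the frame of blue_slot between -0.004 and 0.004 m and angle between the x axis of blue_stylus and the x axis of blue_slot, either way round below 0.12 rad and linear speed of blue_stylus below 0.02 m/s and distance of yellow_stylus from where it was at the start of the episode below 0.02 m); the robot touches nothing.
It fails at once if the screen is dropped (it falls faster than 1.2 rad/s) (velocity of joint tilt below -1.2 rad/s).
It fails at once if the screen is forced down on its prop (prop foot on groove board over 60 N, about 17 N down at the tab) (contact force between tilt and groove_board above 60 N).
It fails at once if the yellow stylus is shifted by more than 20 mm (distance of yellow_stylus from where it was at the start of the episode above 0.02 m).
It fails at once if crockery or tea are shifted by more than 30 mm (distance of any of coffee_cup, plate, jug, tea_a from where it was at the start of the episode above 0.03 m).
It also fails if it takes over 61 s, if anything falls off the work surface, if the arm or the gripper's body presses on something with over 40 N, if the wrist force passes 120 N, or if a joint passes its speed limit or range.

### The arm

A 6-joint arm with a two-finger parallel gripper is mounted at the origin on a cart in front of the work surface, level with it; the furniture and walls round the work are solid. World frame = base frame: x ahead of the robot, y to its left, z up, the work surface at z = 0. Lengths are in m, angles in rad, forces in N, time in s.
With the tool pointing down it reaches from about 0.25 to 0.725 m from the base axis. Payload 4 kg.
Tool frame: the origin (TCP) lies midway between the tips of the shut fingers; the grasp point (between the pads) lies 19 mm behind it (tcp_to_grasp is the distance from the TCP to the grasp point, in m); z points along the fingers, y is the line along which they close (so a half turn about z gives the same grasp; the last joint's range is limited). The gripper opens to 85 mm and grips with 20 to 120 N. Pads are 22 mm wide; open, the fingers measure 114 mm over their backs; the gripper's body (76 mm by 85 mm) begins 54 mm behind the grasp point. The pads swing forward as they close: fully open they stand 13 mm farther back than shut.
Start: joints at [1.215, 0.241, 0.005, 1.335, 0, 1.571], TCP at [0.174, 0.469, 0.231] pointing down, gripper open.
Joint ranges: [-2.72, 2.72], [-1.05, 1.87], [-1.09, 1.28], [-1.99, 2.15], [-1.42, 1.44], [-3.14, 3.14]. Speed limits (rad/s): [2.79, 2.79, 3.14, 3.14, 3.14, 3.14].

### API

Orientations are given as a unit quaternion [x, y, z, w].
In Python, from cell import * gives the robot as it stands. Calls block until the motion is done:
- goto(position, orientation): joint-space move of the TCP to a pose.
- servo_line(position, frame=None, max_speed=0.15): straight line of the TCP; frame=None keeps the orientation; max_speed is the mean speed in m/s.
- goto_joints(angles): joint-space move.
- move_gripper(opening): finger opening in m; the grip force is fixed at half the most; returns when the fingers have stopped.
- hold(seconds).
- inverse_kinematics(position, orientation): joint angles nearest the present ones, or None.
- capture(name): name is "scene" or "top" or "wrist"; returns a dict with "image" (480x640x3 uint8, red, green, blue), "K" (3x3 intrinsics, pixels), "position" and "attitude" of the camera in the world; the wrist camera has in their place "T_tool_cam" (4x4, takes a point from camera to tool coordinates, whose origin is the TCP and whose axes are the flange's). Camera axes: x right, y down, z forward; pixel columns grow to the right and rows downward; lengths in m; the calibration is good to about 2 mm. A picture is of the moment at which its call begins: read the wrist's pose just before it. There is no depth.
A pose or a line that the arm cannot do raises MotionError and nothing moves.
- close_job(): hands the job in; it is judged then, once.
Readings, each from a call of its own:
- read_clock(): time.
- read_joints(): joint angles.
- read_joint_vel(): joint speeds.
- read_tau(): joint torques, N m.
- read_tool_pos(): TCP position.
- read_tcp_rot(): TCP orientation.
- read_contact_force(): force on the tool from outside, world axes, zero at the start.
- read_wrist_torque(): the same for the moment, N m.
- read_width(): finger opening in m.
- read_grip_force(): force on a finger pad.
Only numpy, scipy, OpenCV 4.12 (cv2) and the standard library are available. Lean on these libraries where they do the work, as an engineer would, in place of code of your own. Each camera call takes 0.05 s, during which the arm holds its last target. There are 200 camera calls.

## Working session

There is one attempt and no reset: what is moved stays moved. The work goes in short steps, each a Python script; the robot and the scene stay as the last script left them, time stands still between calls to the robot, and variables do not carry over. Pictures are saved under pics/ and viewed, at most 13 in all, crops included, and the job is handed in when it is done.

```bash
ls; mkdir -p pics; python3 - <<'E'
from cell import *
import cv2, numpy as np
for n in ("scene","top"):
    c=capture(n); cv2.imwrite(f"pics/{n}0.png",c["image"][:,:,::-1]); print(n,c["K"].tolist(),c["position"],c["attitude"])
print(read_clock(),read_tool_pos(),read_tcp_rot(),read_width())
c=capture("wrist");print(c["K"],c["T_tool_cam"])
E
```

```text
pics
scene [[620.3518594510832, 0.0, 320.10353536952925], [0.0, 620.3518594510832, 235.5510064186335], [0.0, 0.0, 1.0]] [-0.37373572  0.97380692  1.46280503] [-0.35434893  0.85823292 -0.34346768  0.14107815]
top [[515.8562818991725, 0.0, 319.51225836488334], [0.0, 515.8562818991725, 233.95196159953116], [0.0, 0.0, 1.0]] [0.42020391 0.03625173 1.42774132] [-0.69753167  0.71519176 -0.03611979  0.02541013]
0.1 [0.17397359 0.46816577 0.23049699] [ 1.76956110e-01  9.84218290e-01 -9.29994075e-04 -1.65023098e-04] 0.0855457818449495
[[405.86439658   0.         320.40848702]
 [  0.         405.86439658 232.49832115]
 [  0.           0.           1.        ]] [[ 7.56670727e-05 -9.50511743e-01 -3.10688624e-01  7.87252163e-02]
 [ 9.99999846e-01  2.42743480e-04 -4.99096057e-04  1.79709423e-04]
 [ 5.49814301e-04 -3.10688538e-01  9.50511615e-01 -1.42454898e-01]
 [ 0.00000000e+00  0.00000000e+00  0.00000000e+00  1.00000000e+00]]
```

View pics/top0.png

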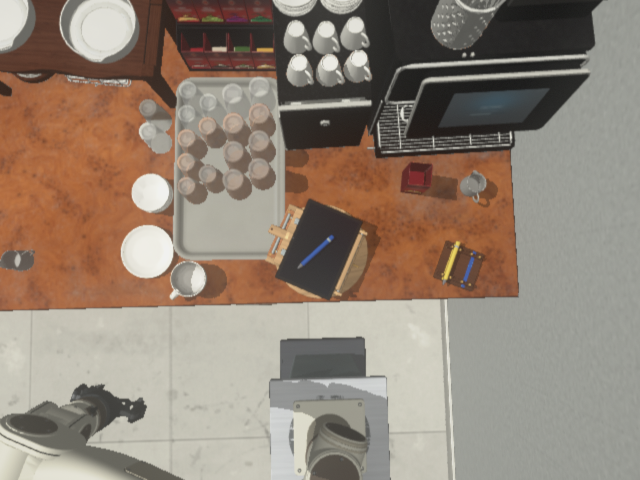

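View pics/scene0.png

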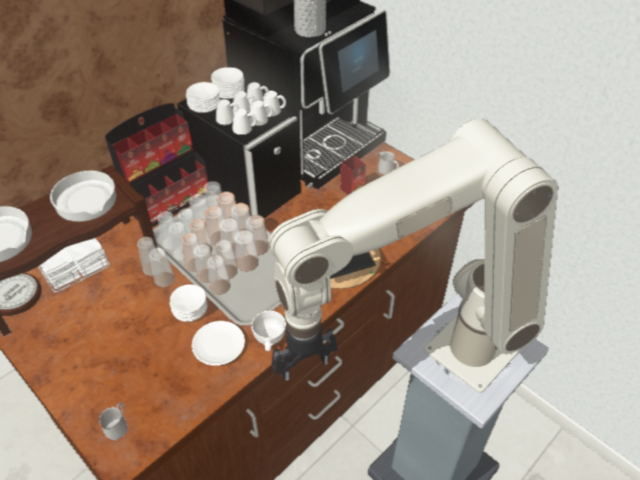

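The top view shows the folded tablet around (318,248) with the blue stylus from (299,268) to (331,238). The tab side is at left (~(278,235)), and the ledge and pointer side at right (~(350,270)). The pen rest is at (458,265): yellow slot left, blue strip right. I'll zoom in.

```bash
python3 - <<'E'
import cv2
i=cv2.imread("pics/top0.png")
a=cv2.resize(i[190:310,255:380],None,fx=4.8,fy=4.8,interpolation=cv2.INTER_CUBIC)[:576]
b=cv2.resize(i[235:295,430:490],None,fx=3.3,fy=3.3,interpolation=cv2.INTER_CUBIC)
import numpy as np
o=np.zeros((576,800,3),np.uint8); o[:,:600]=a; o[:198,600:798]=b
cv2.imwrite("pics/crop0.png",o)
E
```

```text
(no output)
```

View pics/crop0.png

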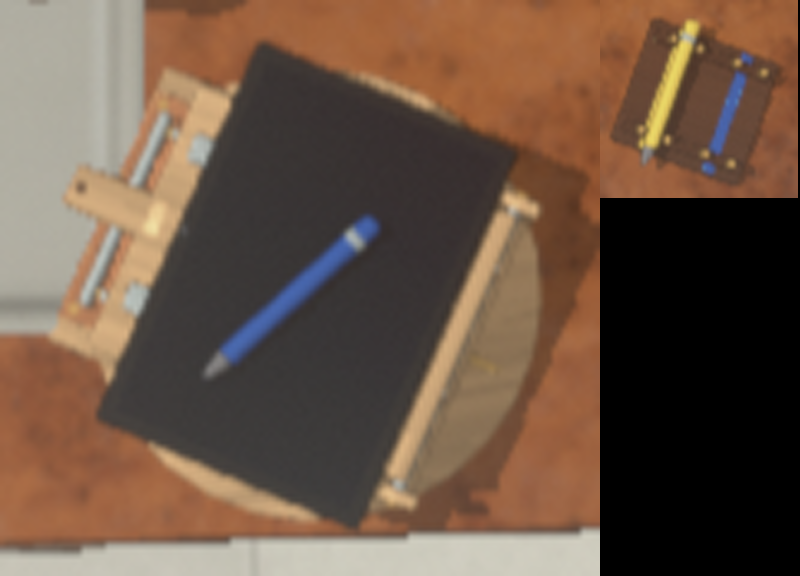

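The crop shows:
- Tablet corners at crop px (265,42), (515,155), (358,525) and (100,418).
- The pointer at (490,368).
- The stylus, tail at (370,225) and tip at (207,373).
- The tab's end at (68,185).
- The pen rest with its two slots.

The green dot is hidden under the tablet.

```bash
cat > h.py <<'E'
from cell import *
import numpy as np, cv2
from scipy.spatial.transform import Rotation as R
def cam(n):
    p,q=np.array(read_tool_pos()),np.array(read_tcp_rot())
    c=capture(n)
    if n=="wrist":
        T=np.eye(4);T[:3,:3]=R.from_quat(q).as_matrix();T[:3,3]=p;T=T@c["T_tool_cam"]
        c["Rm"],c["p"]=T[:3,:3],T[:3,3]
    else: c["Rm"],c["p"]=R.from_quat(c["attitude"]).as_matrix(),np.array(c["position"])
    return c
def back(c,uv,z):
    d=np.c_[np.atleast_2d(uv),np.ones(len(np.atleast_2d(uv)))]@np.linalg.inv(c["K"]).T@c["Rm"].T
    return c["p"]+d*((z-c["p"][2])/d[:,2])[:,None]
def proj(c,P):
    x=(np.atleast_2d(P)-c["p"])@c["Rm"]; x=x@np.array(c["K"]).T
    return x[:,:2]/x[:,2:]
def down(yaw):  # tool z down, finger line y at world angle 'yaw'
    y=np.array([np.cos(yaw),np.sin(yaw),0]);z=np.array([0,0,-1.]);x=np.cross(y,z)
    return R.from_matrix(np.c_[x,y,z]).as_quat()
E
python3 - <<'E'
from h import *
c=cam("top")
f=lambda L:np.array(L)/4.8+[255,190]
g=lambda L:np.array(L)/3.3+[430,235]
np.set_printoptions(precision=4,suppress=True)
t=back(c,f([(265,42),(515,155),(358,525),(100,418)]),.062)
print("tablet",t[:,:2],t.mean(0),np.linalg.norm(np.diff(t,axis=0),axis=1))
print("ptr",back(c,f([(490,368)]),.018)); print("tab",back(c,f([(68,185),(155,220)]),.053))
s=back(c,f([(370,225),(207,373)]),.07);print("sty",s,s.mean(0),np.linalg.norm(s[0]-s[1]))
print("strip",back(c,g([(746,60),(709,168)]-np.array([600,0])),.01))
print("rest",back(c,g([(655-600,20),(778-600,72),(743-600,184),(612-600,137)]),.01))
print("pins blue",back(c,g(np.array([(740,62),(765,72),(705,153),(731,163)])-[600,0]),.034))
E
```

```text
tablet [[ 0.6342  0.0365]
 [ 0.5675 -0.1008]
 [ 0.3659 -0.008 ]
 [ 0.4279  0.132 ]] [0.4989 0.0149 0.062 ] [0.1526 0.222  0.1532]
ptr [[ 0.4508 -0.087   0.018 ]]
tab [[0.5577 0.1481 0.053 ]
 [0.537  0.1001 0.053 ]]
sty [[ 0.5299 -0.0189  0.07  ]
 [ 0.4509  0.0726  0.07  ]] [0.4904 0.0269 0.07  ] 0.12084469323657751
strip [[ 0.4799 -0.4127  0.01  ]
 [ 0.3909 -0.3771  0.01  ]]
rest [[ 0.5154 -0.3379  0.01  ]
 [ 0.4692 -0.4391  0.01  ]
 [ 0.3769 -0.4049  0.01  ]
 [ 0.4186 -0.2974  0.01  ]]
pins blue [[ 0.4774 -0.4001  0.034 ]
 [ 0.4687 -0.4203  0.034 ]
 [ 0.4037 -0.3675  0.034 ]
 [ 0.395  -0.3884  0.034 ]]
```

Consistency check: axis ≈ (0.499, 0.016), tab direction ≈ 65°, slot middle ≈ (0.436, -0.394) at -22.8°. The sizes match what is given. I'll look at the pen rest from above with the wrist camera, and use the scene camera, now that the arm is out of its way, to find the green dot.

```bash
python3 - <<'E'
from h import *
np.set_printoptions(precision=4,suppress=True)
t0=read_clock()
yaw=np.radians(67.2)
tx=np.array([-np.sin(yaw),np.cos(yaw)])
s=np.array([.436,-.394])
# keep the rest centred in view: camera ray tilts back to -x tool
for yy in (yaw,yaw-np.pi):
    print(yy,inverse_kinematics([*s,.17],down(yy)),inverse_kinematics([.49,.027,.17],down(np.radians(40.8)+(yy-yaw))))
goto([.43,-.375,.17],down(yaw))
print(read_clock()-t0)
c=cam("wrist");cv2.imwrite("pics/w1.png",c["image"][:,:,::-1])
np.savez("w1.npz",K=c["K"],Rm=c["Rm"],p=c["p"])
c2=cam("scene");cv2.imwrite("pics/s1.png",c2["image"][:,:,::-1])
c3=cam("top");cv2.imwrite("pics/t1.png",c3["image"][:,:,::-1])
hsv=cv2.cvtColor(c2["image"],cv2.COLOR_RGB2HSV)
m=cv2.inRange(hsv,(40,70,40),(85,255,255))
n,l,st,ce=cv2.connectedComponentsWithStats(m)
print([(st[k].tolist(),ce[k].round(1).tolist(),back(c2,ce[k],.013)[0].round(3).tolist()) for k in range(1,n) if st[k][4]>2])
E
```

```text
1.1728612573401895 [-0.7348  0.4448  0.1366  1.2626  0.     -0.3369] [ 0.055   0.2587 -0.1348  1.1773  0.      0.9137]
-1.9687313962496036 [-0.7348  0.4448  0.1366  1.2626  0.      2.8047] [ 0.055   0.2587 -0.1348  1.1773  0.     -2.2278]
3.0917
[([178, 145, 12, 10, 55], [183.6, 149.1], [1.271, 0.038, 0.013]), ([370, 271, 3, 3, 7], [371.1, 271.7], [0.38, -0.008, 0.013])]
```

```bash
python3 - <<'E'
import cv2,numpy as np
w=cv2.imread("pics/w1.png");s=cv2.imread("pics/s1.png")
o=np.zeros((600,800,3),np.uint8)
o[:345,:460]=cv2.resize(w,(460,345)); 
q=cv2.resize(s[190:310,250:400],None,fx=4,fy=4,interpolation=cv2.INTER_CUBIC)  # 600x480
cv2.imwrite("pics/s1c.png",q)
E
```

```text
(no output)
```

View pics/w1.png

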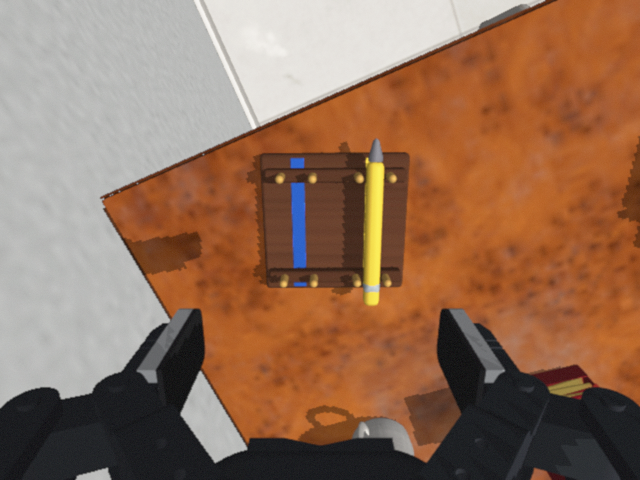

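View pics/s1c.png

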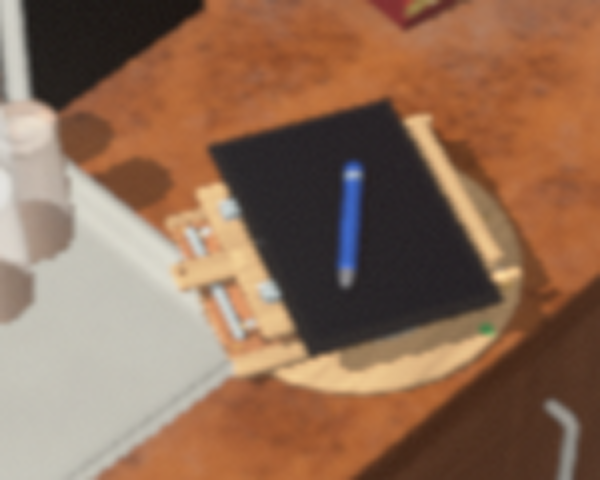

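The wrist view shows the blue slot's pins at (280,178), (313,178), (284,281) and (314,281), with the yellow stylus in the other slot. The scene view shows the green dot on the near rim. It measures (0.380, -0.008), a radius of 0.121 from the axis, which matches. The stand must turn about -0.93 rad. Next I'll measure the slot, then fetch and place the stylus.

```bash
python3 - <<'E'
from h import *
np.set_printoptions(precision=4,suppress=True)
d=np.load("w1.npz");c={k:d[k] for k in d}
P=back(c,[(280,177),(313,177),(284,280),(314,280),(360,177),(393,177),(357,280),(388,280)],.034)[:,:2]
f,b=(P[0]+P[1])/2,(P[2]+P[3])/2
print("slot",(f+b)/2,np.degrees(np.arctan2(*(b-f)[::-1])),np.linalg.norm(f-b),np.linalg.norm(P[0]-P[1]),np.linalg.norm(P[2]-P[3]))
print("yel",P[4:].mean(0),np.linalg.norm(P[4:].mean(0)-P[:4].mean(0)))
i=cv2.imread("pics/w1.png");hsv=cv2.cvtColor(i,cv2.COLOR_BGR2HSV)
m=cv2.inRange(hsv,(105,120,80),(130,255,255));r=cv2.minAreaRect(np.argwhere(m)[:,::-1].astype(np.float32));bx=cv2.boxPoints(r)
print("strip",r,back(c,[r[0]],.0105))
q=back(c,bx,.0105);print([np.degrees(np.arctan2(*(q[k+1]-q[k])[1::-1])) for k in (0,1)])
# box front edge and tray in the top view
t=cam("top");print("box",back(t,[(283,145),(368,147)],0)[:,:2],"tray",back(t,[(285,200),(285,250)],.01)[:,:2])
# stylus
goto([.475,.05,.17],down(np.radians(40.8)))
w=cam("wrist");cv2.imwrite("pics/w2.png",w["image"][:,:,::-1])
hsv=cv2.cvtColor(w["image"],cv2.COLOR_RGB2HSV)
m=cv2.inRange(hsv,(105,120,80),(130,255,255))
n,l,st,ce=cv2.connectedComponentsWithStats(m);k=1+st[1:,4].argmax()
r=cv2.minAreaRect(np.argwhere(l==k)[:,::-1].astype(np.float32));bx=cv2.boxPoints(r)
q=back(w,bx,.070);print("blue",r,back(w,[r[0]],.070),[(np.degrees(np.arctan2(*(q[k+1]-q[k])[1::-1])),np.linalg.norm(q[k+1]-q[k])) for k in (0,1)])
print(read_clock(),read_tool_pos())
E
```

```text
slot [ 0.4344 -0.3934] -22.38068315113011 0.07787793888567655 0.022807682021242556 0.022523510279821243
yel [ 0.4557 -0.3425] 0.05523303816531818
strip ((298.3632507324219, 221.48898315429688), (127.36577606201172, 13.115191459655762), 88.26429748535156) [[ 0.4342 -0.3942  0.0105]]
[np.float64(69.01183320478668), np.float64(-21.72716385148714)]
box [[ 0.7986  0.1094]
 [ 0.7876 -0.1302]] tray [[0.6404 0.1064]
 [0.5017 0.1092]]
blue ((315.0, 270.0), (134.0, 20.0), 90.0) [[0.49   0.0278 0.07  ]] [(np.float64(40.766999566092345), np.float64(0.012281933009953328)), (np.float64(-49.034921253590085), np.float64(0.09456709481176877))]
5.1167 [0.4753 0.0493 0.17  ]
```

The stylus is at (0.490, 0.027) pointing 130.9°, and the slot is at (0.4343, -0.3936) pointing -22.2°. Both agree between views, so I'll pick and place.

```bash
python3 - <<'E'
from h import *
np.set_printoptions(precision=4,suppress=True)
g=np.radians(40.9)
goto([.4904,.0272,.10],down(g)); move_gripper(.04)
servo_line([.4904,.0272,.0665],max_speed=.08)
print("F",read_contact_force(),read_tool_pos())
move_gripper(0.0); print("w",read_width(),read_grip_force())
z0=read_tool_pos()[2]
servo_line([.4904,.0272,.12],max_speed=.12)
y=np.radians(67.8)
goto([.4343,-.3936,.12],down(y))
print("w",read_width(),read_clock())
c=cam("wrist");cv2.imwrite("pics/w3.png",c["image"][:,:,::-1])
servo_line([.4343,-.3936,.05],max_speed=.1)
print("F",read_contact_force(),read_tool_pos(),z0)
c=cam("wrist");cv2.imwrite("pics/w4.png",c["image"][:,:,::-1])
E
python3 -c "
import cv2;a=cv2.imread('pics/w3.png');b=cv2.imread('pics/w4.png')
cv2.imwrite('pics/w34.png',cv2.hconcat([a[90:430,130:510],b[90:430,130:510]]))"
```

```text
F [ 0.1905 -0.364  -0.1206] [0.4903 0.0272 0.0664]
w 0.009794825943255057 58.9805406332016
w 0.009482695177529551 9.1333
F [ 0.9037  0.4421 -0.1276] [ 0.4348 -0.3939  0.0506] 0.06730087994495403
```

View pics/w34.png

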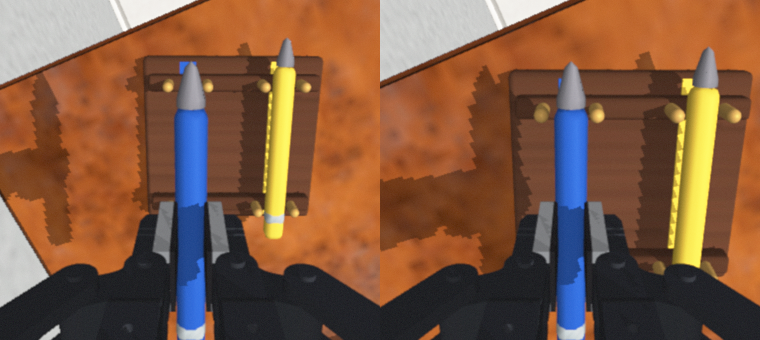

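The stylus is held square and centred between the pins (pins at about x=541 and 597, stylus at 571). I'll lower it in and release.

```bash
python3 - <<'E'
from h import *
np.set_printoptions(precision=4,suppress=True)
servo_line([.4343,-.3936,.0255],max_speed=.06)
print("F",read_contact_force(),read_tool_pos())
move_gripper(.03)
servo_line([.4343,-.3936,.12],max_speed=.12)
goto([.43,-.375,.17],down(np.radians(67.8)))
c=cam("wrist");cv2.imwrite("pics/w5.png",c["image"][110:330,220:440,::-1])
print(read_clock())
# plan the tab path: IK check
A=np.array([.499,.016]);a=np.radians(30)
def pose(phi,t,a,r=.222,back_=.010):
    o=np.array([np.cos(phi),np.sin(phi),0]);zt=np.sin(a)*o-np.cos(a)*np.array([0,0,1])
    y=np.array([-np.sin(phi),np.cos(phi),0]);x=np.cross(y,zt)
    P=np.array([*A,0])+o*(-.085+r*np.cos(t))+[0,0,.048+r*np.sin(t)]+zt*back_
    return P,R.from_matrix(np.c_[x,y,zt]).as_quat()
for ph,t in ((65,0),(40,0),(11.4,0),(11.4,.4),(11.4,.95)):
    print(ph,t,inverse_kinematics(*pose(np.radians(ph),t,a)))
top=cam("top");np.savez("t.npz",K=top["K"],Rm=top["Rm"],p=top["p"]);cv2.imwrite("pics/t5.png",top["image"][:,:,::-1])
E
python3 -c "
import cv2,numpy as np
a=cv2.imread('pics/w5.png');b=cv2.imread('pics/t5.png')[200:270,255:330]
cv2.imwrite('pics/c5.png',cv2.hconcat([cv2.resize(a,(400,400)),cv2.resize(b,(400,400),interpolation=cv2.INTER_CUBIC)]))"
```

```text
F [-0.4248  0.9062  3.7619] [ 0.434  -0.3934  0.0254]
12.2917
65 0 [ 0.0145  0.43   -0.4193  0.4751  0.4668 -1.0611]
40 0 [ 0.0198  0.4101 -0.4773  0.2609  0.3191 -0.6093]
11.4 0 [ 0.0287  0.4024 -0.5085  0.1426  0.0848 -0.1478]
11.4 0.4 [ 0.0225  0.2367 -0.455   0.3623  0.0879 -0.1533]
11.4 0.95 [-0.0107 -0.0151 -0.4647  0.6071  0.1043 -0.1823]
```

View pics/c5.png

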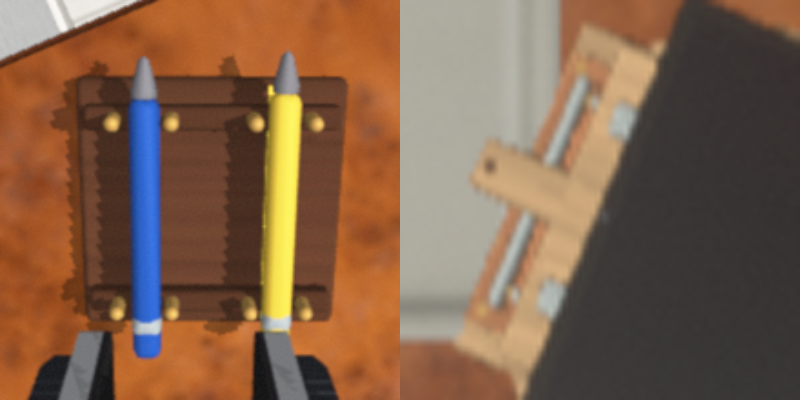

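The stylus is seated in the blue slot and the yellow one is untouched. Next I'll grip the tab with the tool leaning 30° back and swing the stand in small arc steps.

```bash
cat >> h.py <<'E'
A=np.array([.499,.016])
def pose(phi,t,a,r=.222,back_=.010):
    o=np.array([np.cos(phi),np.sin(phi),0]);zt=np.sin(a)*o-np.cos(a)*np.array([0,0,1])
    y=np.array([-np.sin(phi),np.cos(phi),0]);x=np.cross(y,zt)
    P=np.array([*A,0])+o*(-.085+r*np.cos(t))+[0,0,.048+r*np.sin(t)]+zt*back_
    return P,R.from_matrix(np.c_[x,y,zt]).as_quat()
E
python3 - <<'E'
from h import *
np.set_printoptions(precision=4,suppress=True)
a=np.radians(30);p0=np.radians(65.5)
goto(*pose(p0,0,a,back_=-.13)); move_gripper(.055)
print(read_clock())
servo_line(pose(p0,0,a,back_=-.04)[0],max_speed=.15)
servo_line(pose(p0,0,a)[0],max_speed=.06)
print("F",read_contact_force(),read_tool_pos(),pose(p0,0,a)[0])
move_gripper(0.0); print("w",read_width(),read_grip_force(),read_contact_force())
for ph in np.linspace(65.5,11.4,7)[1:]:
    P,q=pose(np.radians(ph),0,a); servo_line(P,q,max_speed=.1)
    print(round(ph,1),read_contact_force(),read_wrist_torque(),read_width(),read_clock())
print(read_tool_pos(),P)
top=cam("top");cv2.imwrite("pics/t6.png",top["image"][:,:,::-1])
s=cam("scene");cv2.imwrite("pics/s6.png",s["image"][:,:,::-1])
E
python3 -c "
import cv2,numpy as np
a=cv2.imread('pics/s6.png')[200:300,290:410];b=cv2.imread('pics/t6.png')[190:310,265:385]
cv2.imwrite('pics/c6.png',cv2.hconcat([cv2.resize(a,(400,480),interpolation=cv2.INTER_CUBIC),cv2.resize(b,(400,480),interpolation=cv2.INTER_CUBIC)]))"
```

```text
14.3833
F [0.213  0.249  0.0296] [0.5581 0.1452 0.0395] [0.5579 0.1452 0.0393]
w 0.02455976716974538 58.774813413619995 [-0.7941 -2.8863  3.8152]
56.5 [-0.6468 -4.5117  5.2641] [-0.7398  0.0623 -0.0025] 0.024452095407723456 16.8667
47.5 [ 0.6108 -4.308   4.3905] [-0.8328 -0.0419  0.0774] 0.024960822236455675 17.2417
38.4 [ 1.5392 -5.2323  3.9212] [-0.9353 -0.2276  0.1853] 0.024690132167403494 17.6167
29.4 [ 4.1433 -5.547   2.1007] [-0.926  -0.4515  0.1596] 0.0244295619000491 17.9917
20.4 [ 6.7317 -5.5789 -1.2452] [-1.0323 -0.5602  0.2729] 0.02440996002577382 18.3667
11.4 [ 8.253  -5.811  -1.1264] [-1.1629 -0.8205  0.281 ] 0.024475299510178593 18.7417
[0.6409 0.0429 0.0405] [0.6382 0.0441 0.0393]
```

View pics/c6.png

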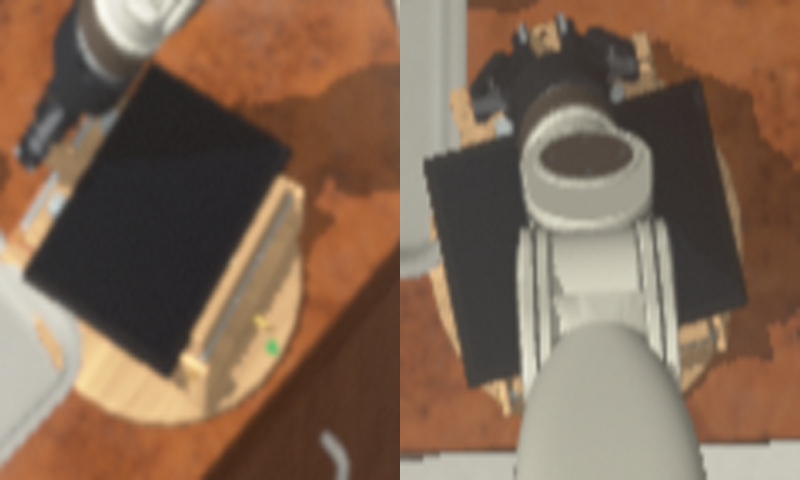

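The scene crop shows the pointer (263,322) very near the green dot (271,347). I'll compute the remaining angle.

```bash
python3 - <<'E'
from h import *
np.set_printoptions(precision=4,suppress=True)
s=cam("scene")
hsv=cv2.cvtColor(s["image"],cv2.COLOR_RGB2HSV)[200:300,290:410]
m=cv2.inRange(hsv,(40,70,40),(85,255,255));n,l,st,ce=cv2.connectedComponentsWithStats(m);k=1+st[1:,4].argmax()
d=back(s,ce[k]+[290,200],.013)[0]
m=cv2.inRange(hsv,(22,110,150),(34,255,255));n,l,st,ce=cv2.connectedComponentsWithStats(m)
print("dot",d,[(st[k].tolist(),back(s,ce[k]+[290,200],.018)[0]) for k in range(1,n)])
p=back(s,[(368.9,267.1)],.018)[0];print("ptr eye",p)
for ax in ((.499,.016),(.502,.015),(.501,.018)):
    f=lambda v:np.degrees(np.arctan2(v[1]-ax[1],v[0]-ax[0]))%360
    print(ax,f(d),f(p),np.linalg.norm(d[:2]-ax),np.linalg.norm(p[:2]-ax),"tool",f(read_tool_pos()))
# tablet corners, top view
t=cam("top");c=back(t,np.array([(430,160),(697,82),(745,300),(470,385)]-np.array([400,0]))*[120/400,120/480]+[265,190],.062)
print(c[:,:2],c.mean(0),np.degrees(np.arctan2(*(c[1]-c[2])[1::-1])),np.degrees(np.arctan2(*(c[0]-c[3])[1::-1])))
print("yaw",R.from_quat(read_tcp_rot()).as_matrix()[:,1])
E
```

```text
dot [ 0.3797 -0.0076  0.013 ] []
ptr eye [ 0.3947 -0.0138  0.018 ]
(0.499, 0.016) 191.19451324879876 195.92051873991812 0.12160578684814653 0.108477465539044 tool 10.760823995768169
(0.502, 0.015) 190.47422434222153 195.0001805017228 0.12436439486066071 0.11110242422607064 tool 11.384435716230625
(0.501, 0.018) 191.92186492538448 196.6303856336624 0.12396600390762708 0.11095787496538438 tool 10.119369425163207
[[ 0.5526  0.1346]
 [ 0.5997 -0.08  ]
 [ 0.4535 -0.1135]
 [ 0.4031  0.1057]] [0.5022 0.0117 0.062 ] 12.930509282392192 10.93328272187123
yaw [-0.1981  0.9802 -0.0038]
```

The estimates disagree by a few degrees: pointer +4.5°, tool about 0°. The screen is folded, so I can safely release, let the detent settle, and look closely with the wrist camera.

```bash
python3 - <<'E'
from h import *
np.set_printoptions(precision=4,suppress=True)
a=np.radians(30);ph=np.radians(11.4)
move_gripper(.05)
servo_line(pose(ph,0,a,back_=-.12)[0],max_speed=.2)
goto([.40,-.01,.17],down(np.pi/2))
w=cam("wrist");cv2.imwrite("pics/w7.png",w["image"][:,:,::-1]);np.savez("w7.npz",K=w["K"],Rm=w["Rm"],p=w["p"])
t=cam("top");cv2.imwrite("pics/t7.png",t["image"][:,:,::-1])
print(read_clock(),proj(w,[[.380,-.008,.013],[.387,-.007,.018]]))
E
```

```text
20.9333 [[323.2625 182.0059]
 [324.6379 192.7125]]
```

View pics/w7.png

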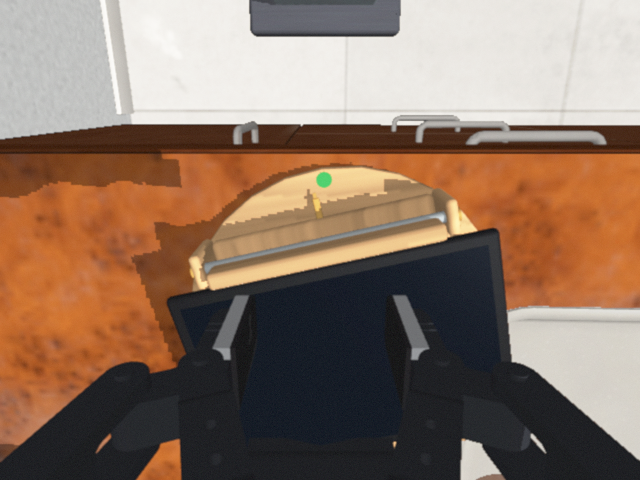

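The wrist view shows the dot at (324,180), the pointer tip near (312,192), and the hinge rod from (205,267) to (445,218).

```bash
python3 - <<'E'
from h import *
np.set_printoptions(precision=4,suppress=True)
d=np.load("w7.npz");w={k:d[k] for k in d}
i=cv2.imread("pics/w7.png");hsv=cv2.cvtColor(i,cv2.COLOR_BGR2HSV)
m=cv2.inRange(hsv,(55,100,80),(85,255,255));n,l,st,ce=cv2.connectedComponentsWithStats(m);k=1+st[1:,4].argmax()
dot=back(w,ce[k],.013)[0,:2];print("dot",ce[k],dot)
h=back(w,[(205,268),(446,218)],.048)[:,:2];u=h[1]-h[0];print("hinge",h,np.linalg.norm(u))
tab=np.arctan2(-u[0],u[1]) if u[1]>0 else 0
o=np.array([np.cos(tab),np.sin(tab)]);ax=h.mean(0)+.085*o
print("tab deg",np.degrees(tab),"axis",ax)
p=back(w,[(311,192),(318,215)],.018)[:,:2];print("ptr",p,np.degrees(np.arctan2(*(p[1]-p[0])[::-1])))
t=back(w,[(169,298),(497,230)],.062)[:,:2];v=t[1]-t[0];print("glass edge",t,np.linalg.norm(v),np.degrees(np.arctan2(-v[0],v[1])))
for A_ in (ax,p[0]+.114*o,A):
    f=lambda q:np.degrees(np.arctan2(*(q-A_)[::-1]))%360
    print(A_,"dot",f(dot),np.linalg.norm(dot-A_),"ptr",f(p[0]),np.linalg.norm(p[0]-A_))
E
python3 -c "
import cv2
a=cv2.imread('pics/w7.png')[160:230,270:370]
cv2.imwrite('pics/c7.png',cv2.resize(a,(800,560),interpolation=cv2.INTER_CUBIC))"
```

```text
dot [323.5385 179.3136] [ 0.378  -0.0078]
hinge [[ 0.4343 -0.0912]
 [ 0.3977  0.0746]] 0.16979506829691746
tab deg 12.460634558855883 axis [0.499  0.0101]
ptr [[ 0.3865 -0.017 ]
 [ 0.404  -0.0119]] 16.28282545514727
glass edge [[ 0.4505 -0.1134]
 [ 0.4017  0.1038]] 0.2225805052018976 12.677256534532457
[0.499  0.0101] dot 188.39617646128806 0.12233277005058142 ptr 193.5424824546608 0.11575048207248641
[0.4978 0.0076] dot 187.3038553979041 0.1207841229758308 ptr 192.46063455885587 0.11399999999999999
[0.499 0.016] dot 191.12645751493505 0.12333654162868572 ptr 196.364393338473 0.11727996890549355
```

View pics/c7.png

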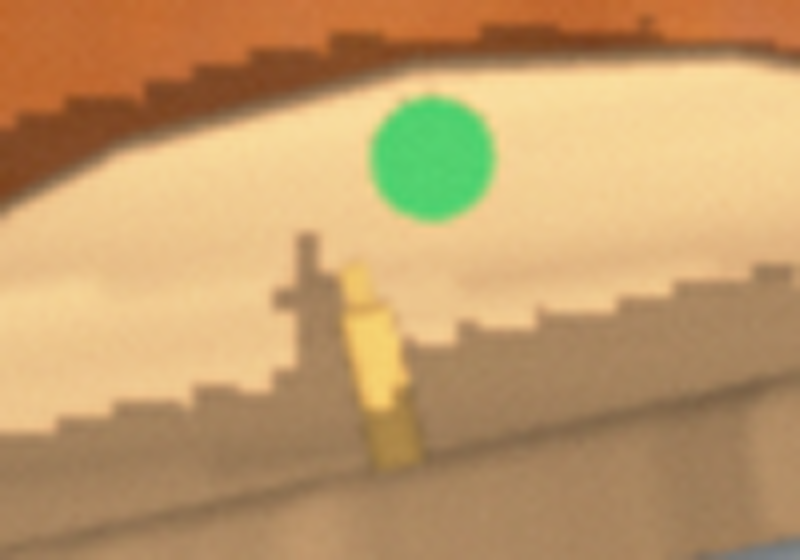

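The pointer tip is at full-picture px (314,193.5), about 4.1° short of the dot. The measured axis is nearer (0.499, 0.0115), so I'll correct it, regrip, turn to 8.6°, release and look again.

```bash
sed -i 's/^A=.*/A=np.array([.499,.0115])/' h.py; python3 - <<'E'
from h import *
np.set_printoptions(precision=4,suppress=True)
a=np.radians(30);d=np.radians
goto(*pose(d(12.5),0,a,back_=-.12))
servo_line(pose(d(12.5),0,a,back_=-.03)[0],max_speed=.2)
servo_line(pose(d(12.5),0,a)[0],max_speed=.1)
move_gripper(0);print(read_contact_force(),read_width())
servo_line(*pose(d(8.6),0,a),max_speed=.05);print(read_contact_force(),read_tool_pos(),pose(d(8.6),0,a)[0])
move_gripper(.05)
servo_line(pose(d(8.6),0,a,back_=-.12)[0],max_speed=.2)
goto([.40,-.01,.17],down(np.pi/2))
w=cam("wrist");cv2.imwrite("pics/w8.png",w["image"][:,:,::-1]);np.savez("w8.npz",K=w["K"],Rm=w["Rm"],p=w["p"])
print(read_clock())
a=w["image"][160:300,190:470,::-1]
cv2.imwrite('pics/c8.png',cv2.resize(a,(800,400),interpolation=cv2.INTER_CUBIC))
E
```

```text
[-4.4173 -0.6969  6.1252] 0.02478149173982263
[-4.9684 -1.4578  5.5172] [0.6396 0.0326 0.0404] [0.6394 0.0327 0.0393]
25.4333
```

View pics/c8.png

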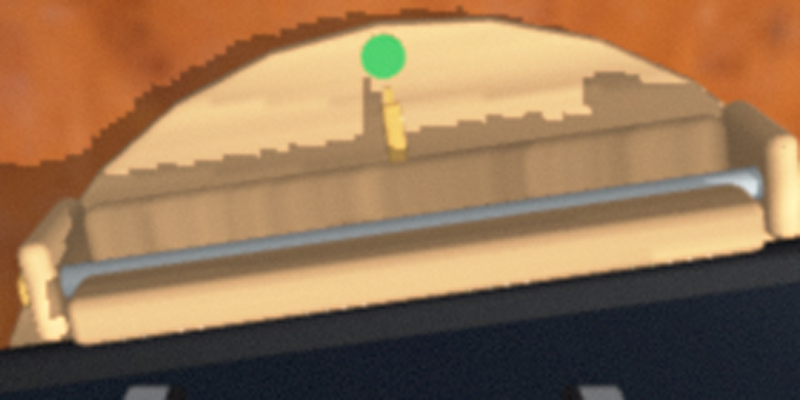

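The pointer now aims straight at the dot (tip (387,88), base (397,158), dot (383,57) in the crop). It has clicked in, with the tab at about 8.3°. Before lifting, I'll check that a rigid lift arc, with the tool rotating along with the panel, is reachable.

```bash
python3 - <<'E'
from h import *
np.set_printoptions(precision=3,suppress=True)
d=np.load("w8.npz");w={k:d[k] for k in d}
h=back(w,np.array([(65,272),(755,183)])/2.857+[190,160],.048)[:,:2];u=h[1]-h[0];tab=np.arctan2(-u[0],u[1])
print("tab",np.degrees(tab),"axis",h.mean(0)+.085*np.array([np.cos(tab),np.sin(tab)]))
ph=np.radians(8.3)
for t0 in (0,-.1,.1):
  for t in (0,.3,.6,.8,.94):
    print(t0,t,inverse_kinematics(*pose(ph,t,t+t0)))
E
```

```text
tab 7.811429735894166 axis [0.497 0.009]
0 0 [ 0.049  0.641  0.104  1.034  0.    -0.096]
0 0.3 [ 0.032  0.371 -0.215  0.687  0.033 -0.108]
0 0.6 [ 0.004  0.12  -0.531  0.324  0.079 -0.116]
0 0.8 [-0.025 -0.026 -0.743  0.062  0.121 -0.119]
0 0.94 [-0.052 -0.111 -0.892 -0.142  0.158 -0.117]
-0.1 0 [ 0.053  0.714  0.238  1.194 -0.009 -0.091]
-0.1 0.3 [ 0.038  0.428 -0.097  0.848  0.021 -0.105]
-0.1 0.6 [ 0.012  0.157 -0.424  0.494  0.064 -0.117]
-0.1 0.8 [-0.015 -0.01  -0.64   0.247  0.103 -0.123]
-0.1 0.94 [-0.041 -0.115 -0.793  0.061  0.138 -0.125]
0.1 0 [ 0.045  0.575 -0.024  0.873  0.01  -0.1  ]
0.1 0.3 [ 0.026  0.323 -0.329  0.521  0.046 -0.109]
0.1 0.6 [-0.004  0.097 -0.636  0.143  0.096 -0.114]
0.1 0.8 [-0.034 -0.023 -0.843 -0.141  0.14  -0.112]
0.1 0.94 [-0.063 -0.078 -0.99  -0.371  0.179 -0.106]
```

```bash
cat >> h.py <<'E'
PH=np.radians(8.2)
def tilt_now():
    # rotation of the tool, and tilt from the position of the grip point
    M=R.from_quat(read_tcp_rot()).as_matrix();p=np.array(read_tool_pos())-.010*M[:,2]
    o=np.array([np.cos(PH),np.sin(PH)])
    return np.arctan2(p[2]-.048,(p[:2]-A)@o+.085),np.arctan2(M[:2,2]@o,-M[2,2])
E
python3 - <<'E'
from h import *
np.set_printoptions(precision=3,suppress=True)
goto(*pose(PH,0,0,back_=-.10))
servo_line(pose(PH,0,0,back_=-.03)[0],max_speed=.2)
servo_line(pose(PH,0,0)[0],max_speed=.08)
print("F",np.array(read_contact_force()))
move_gripper(0);print("grip",np.array(read_contact_force()),read_width(),np.round(tilt_now(),3),read_clock())
for t in np.r_[np.arange(.1,.81,.1),.87,.92,.938]:
    servo_line(*pose(PH,t,t),max_speed=.07)
    print(round(t,3),np.array(read_contact_force()),np.array(read_wrist_torque()),np.round(tilt_now(),3))
print(read_clock(),read_width())
s=cam("scene");cv2.imwrite("pics/s9.png",s["image"][:,:,::-1])
E
```

```text
F [ 0.512 -0.42  -0.255]
grip [-0.849  0.674  3.493] 0.024209773372503258 [0.005 0.002] 27.875
0.1 [ 2.114  1.097 -1.421] [ 0.211 -0.404 -0.009] [0.101 0.101]
0.2 [ 5.528  1.168 -1.135] [ 0.213 -0.487 -0.009] [0.2 0.2]
0.3 [ 5.438  1.301 -0.724] [ 0.281 -0.498  0.002] [0.3 0.3]
0.4 [4.939 0.824 0.995] [ 0.338 -0.501  0.074] [0.4 0.4]
0.5 [5.399 1.558 0.829] [ 0.278 -0.411  0.032] [0.5 0.5]
0.6 [4.883 0.744 2.027] [ 0.279 -0.35   0.072] [0.6 0.6]
0.7 [4.495 1.249 3.895] [ 0.248 -0.381  0.041] [0.699 0.7  ]
0.8 [4.851 0.703 3.943] [ 0.218 -0.425  0.164] [0.799 0.8  ]
0.87 [5.442 1.461 3.956] [ 0.173 -0.391  0.138] [0.869 0.871]
0.92 [5.054 1.231 6.321] [ 0.294 -0.434  0.121] [0.919 0.921]
0.938 [4.64  1.247 5.362] [ 0.221 -0.457  0.141] [0.937 0.939]
32.5417 0.024286881554279625
```

Tracking is exact: tilt and tool rotation agree to 0.002 rad, now at 0.938. I'll ease down, watching the force normal to the panel.

```bash
python3 - <<'E'
from h import *
o=np.array([np.cos(PH),np.sin(PH)])
def fn(t):
    f=np.array(read_contact_force()); return -np.sin(t)*(f[:2]@o)+np.cos(t)*f[2]
servo_line(*pose(PH,.89,.89),max_speed=.03)
base=[fn(.89)];t=.89;L=[]
while t>.75:
    t-=.004; servo_line(*pose(PH,t,t),max_speed=.02)
    f=np.mean([fn(t) for _ in range(3)]); L.append((round(t,3),round(f,1)))
    if f-base[0]>4.5: break
print(base,L,tilt_now(),read_clock())
s=cam("scene");cv2.imwrite("pics/s9.png",s["image"][:,:,::-1])
E
```

```text
[np.float64(-0.10424133041902639)] [(0.886, np.float64(-1.0)), (0.882, np.float64(-0.6)), (0.878, np.float64(-0.6)), (0.874, np.float64(-1.2)), (0.87, np.float64(-0.5)), (0.866, np.float64(-0.3)), (0.862, np.float64(-0.3)), (0.858, np.float64(-1.4)), (0.854, np.float64(-0.7)), (0.85, np.float64(-0.9)), (0.846, np.float64(-1.2)), (0.842, np.float64(-0.1)), (0.838, np.float64(-1.0)), (0.834, np.float64(-2.2)), (0.83, np.float64(-1.3)), (0.826, np.float64(-1.6)), (0.822, np.float64(-0.4)), (0.818, np.float64(-0.8)), (0.814, np.float64(-1.8)), (0.81, np.float64(-1.5)), (0.806, np.float64(-0.8)), (0.802, np.float64(0.9)), (0.798, np.float64(6.3))] (np.float64(0.7998490147817606), np.float64(0.8000598263797293)) 38.85
```

There is firm contact at 0.80 rad (+6 N), within the third groove's range. I'll release, retract along the tool axis, and verify.

```bash
python3 - <<'E'
from h import *
move_gripper(.05)
t=.8;servo_line(pose(PH,t,t,back_=-.10)[0],max_speed=.12)
print(read_contact_force(),read_clock())
goto([.25,-.25,.3],down(np.pi/2))
s=cam("scene")["image"];tp=cam("top")["image"];print(read_clock())
cv2.imwrite("pics/c10.png",np.hstack([cv2.resize(s[180:320,250:400],(400,400)),cv2.resize(tp[190:310,265:385],(400,400))])[:,:,::-1])
E
```

```text
[ 0.45578242 -0.11288684 -0.00976691] 40.3333
41.75
```

View pics/c10.png

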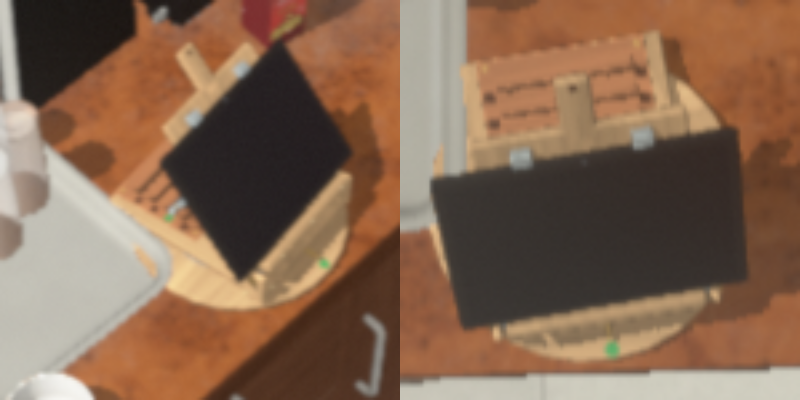

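The screen stands on its prop with the foot bar beside the green inlay (168,216). The pointer lines up with the dot (612,349). I'll hand in the job.

```bash
python3 -c "
from cell import *
print(close_job())"
```

```text
the job is handed in; nothing more can be done
None
```

I handed the job in at about 42 s; no verdict came back. In the last pictures the blue stylus is in the blue slot, the pointer is at the green dot, and the screen rests on its prop in the third groove at about 0.80 rad.

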